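# Press the square-bored purge coupler onto the tilted nipple and hold it home

### The arm

A 6-joint arm with a two-finger parallel gripper is mounted at the origin on a cart in front of the work surface, level with it; the furniture and walls round the work are solid. World frame = base frame: x ahead of the robot, y to its left, z up, the work surface at z = 0. Lengths are in m, angles in degrees, forces in N, time in s.
With the tool pointing down it reaches from about 0.25 to 0.725 m from the base axis. Payload 9.7 kg.
Tool frame: the origin (TCP) lies midway between the tips of the shut fingers; the grasp point (between the pads) lies 19 mm behind it; z points along the fingers, y is the line along which they close (so a half turn about z gives the same grasp; the last joint's range is limited). The gripper opens to 85 mm and grips with 20 to 120 N. Pads are 22 mm wide; open, the fingers measure 114 mm over their backs; the gripper's body (76 mm by 85 mm) begins 54 mm behind the grasp point. The pads swing forward as they close: fully open they stand 13 mm farther back than shut.
Start: joints at [63.942, 4.979, 10.078, 95.1, 0, 90], TCP at [0.242, 0.494, 0.231] pointing down, gripper open.
Joint ranges: [-179.16, 179.16], [-48.56, 103.87], [-65.8, 70.77], [-126.05, 130.52], [-82.76, 87.17], [-180, 180]. Speed limits (degrees/s): [127.2, 127.2, 147.25, 180, 180, 180].

### API

Orientations are given as [roll, pitch, yaw] about the fixed x, y, z axes, in that order (R = Rz(yaw) Ry(pitch) Rx(roll)).
In Python, from workcell import bot gives the robot as it stands. The module is installed in compiled form; this text tells all that it offers.
- The arm moves only by the tool send_rows, never from a script. Its argument "moves" is one flat list of numbers, 7 for each row, row after row: the shift along the world's x, y, z normalised to -1 to 1, where 1 is 0.025 m, then the turn, a rotation vector about the world's x, y, z normalised to -1 to 1, where 1 is 0.15 rad, then the closure, from -1 (fully open) to 1 (shut), so that 0 is half open. A call has 1 to 8 rows; each row shifts and turns the commanded pose from where the row before left it; what a row does not reach is not made up. A row lasts 1/8 s, in which the tool goes at most 62.5 mm and 10.7 degrees, less where a joint would pass 70% of its speed; a pose out of reach is approached as far as the arm can. A call with a number of a shift or a turn outside -1 to 1 is refused whole. A call with a gripper value outside its range is refused whole. The fingers move at their own pace and stop on an object; "squeeze" is the grip in N (left out, the last holds). Time passes only in rows, so rows that do not move let the fingers close. It gives the time, the measured TCP pose, the force, the opening and the grip force at its end, in the units of the state.
- bot.get_obs(): the state, without advancing time (a new reading comes with each control period).
- bot.camera(name): name is "scene" or "top" or "wrist"; returns a dict with "color" (400x640x3 uint8, red, green, blue), "camera_matrix" (3x3 intrinsics, pixels), "R" (3x3) and "t" (3): a world point X has camera coordinates R X + t. Camera axes: x right, y down, z forward; pixel columns grow to the right and rows downward; lengths in m; the calibration is good to about 2 mm. A picture is of the moment at which its call begins. There is no depth.
- bot.job_done(): hands the job in; it is judged then, once.
Trained networks look in the newest picture that a camera, given by its name, has taken for a name from the list of things; names that differ only in an ending like _2 or _b are one class to them, and where a whole thing is asked for, a point or a joint stands for the part that bears it (a point fixed in the world has none). Each returns a list of dicts, best first, with "p" (0 to 1); they miss things now and then, are a little off and sometimes report something else, mostly with a low value. They report only what shows in the picture. A call takes as long as a camera call. They do not tell look-alikes from the thing itself.
- bot.boxes_of(camera, query): "extent" ([left, top, right, bottom] in pixels, round what is visible of it).
- bot.trace(camera, query): "region" (400x640 bool, what is visible of it) and "extent" ([left, top, right, bottom] in pixels, round what is visible of it).
- bot.landmark_of(camera, query): "pixel" ([column, row] in pixels: a listed point, or the origin of a listed thing).
The state is a dict: "time": time; "q": joint angles; "qd": joint speeds; "joint_efforts": joint torques, N m; "ee_pos": TCP position; "tcp_rot": TCP orientation; "wrist_force": force on the tool from outside, world axes, zero at the start; "torque": the same for the moment, N m; "opening": finger opening in m; "grasp_force": force on a finger pad.
Only numpy, scipy, OpenCV 4.12 (cv2) and the standard library are available. Lean on these libraries where they do the work, as an engineer would, in place of code of your own. Each camera call takes 0.05 s, during which the arm holds its last target. There are 200 camera calls.

### The job

Take the loose square-bored purge coupler standing on the bench, turn it so that its square bore matches the square shank of the tilted nipple on the metal purge block, and press it squarely down the nipple until it snaps. Then keep pushing so that the nipple's spring collar stays fully pressed down, and finish like that, still gripping the coupler and holding it against the spring. Do not disturb the glass beaker.

Things in the scene. Friction and masses are not known exactly. Their poses are not given: they have to be found in the camera images.
- coupler: loose purge coupler, 0.16 kg, 86 mm long, standing mouth down. Square steel sleeve 38 x 38 x 40 mm, a flat shoulder, then a ribbed black square grip 26 x 26 mm from 40 to 80 mm and a short brass silencer on top. Bore 18 x 18 mm, 36 mm deep, widening to 24 mm at the mouth. Origin: centre of the mouth; z towards the silencer, x and y square to the flats of bore, sleeve and grip
- nipple_base (a point): on the axis of the tilted nipple where it leaves the block's sloping face, 26 mm above the bench. z: the nipple's axis, out of the block, 25 degrees from vertical, leaning to the robot's left; x, y square to the shank's flats. Along z: spring collar 40 mm across, top face at 24 mm free, 16 mm pressed; shank 16 x 16 mm to 42 mm, then a taper. Coupler pushed home: its mouth at 16 mm
- nipple_tip (a point): centre of the shank's tip (8 x 8 mm), 48 mm along z from nipple_base, same axes. Two spring balls stand 3 mm out of the shank's +y and -y faces 18 mm below the tip: they resist the coupler with about 8 N when its mouth is 19 to 24 mm below the tip and snap into its inner groove at about 26 mm. Let go after that, it stays on but the spring lifts it about 5 mm from home
- collar (a joint): travel of the nipple's spring collar along the axis into the block, m: 0 free, 0.008 fully pressed (hard stop). The coupler's mouth pushes it. Spring force about 4 N at the start of the travel, 12 N at its end
- block: fixed purge block: dark steel base plate 104 x 92 x 8 mm with an aluminium wedge 80 x 60 mm, 43 mm high at the back, whose face slopes down to the front (-x) at 25 degrees and carries the nipple; brass outlet stub at the back. Origin: centre of the underside; x to the back, z up. Near it: a tall instrument (0.25 m, on the left, close to the starting gripper: rise first) and a monitor at the back
- glass_beaker: clear beaker, 75 mm across, 92 mm high, standing at the back right of the bench, a bystander. Origin: centre of its underside, z up
Not all that is in view belongs to the job. Of the things like the coupler, leave any that is blue; of the rest the larger one is meant.

How it is judged:
By the outcome, as a careful person would: the job done as asked, in the order asked, and still so for the second after the job is handed in, while the arm keeps its last pose, push and grip.
It also fails if it takes over 43 s, if anything falls off the work surface, if the arm or the gripper's body presses on something with over 40 N, if the wrist force passes 120 N, or if a joint passes its speed limit or range.

## Working session

There is one attempt and no reset: what is moved stays moved. The work goes in short steps, Python scripts to look and compute and a tool call to move; the robot and the scene stay as the last step left them, time stands still between calls to the robot, and variables do not carry over. Pictures are saved under pics/ and viewed, at most 10 in all, crops included, and the job is handed in when it is done.

Besides the shell and the picture viewer there is one more tool, called as name(argument=value, ...) on one line, values as JSON. send_rows: Moves the arm, as the interface text tells. Its arguments: {"type":"object","properties":{"moves":{"type":"array"},"squeeze":{"type":"number"}},"required":["moves"]}

```bash
mkdir -p pics; cat > h.py <<'E'
import numpy as np, cv2
from workcell import bot
from scipy.spatial.transform import Rotation as Ro
def cam(n,save=None):
    c=bot.camera(n)
    if save: cv2.imwrite('pics/'+save,c['color'][:,:,::-1])
    return c
def ray(c,px):
    K=np.array(c['camera_matrix']);R=np.array(c['R']);t=np.array(c['t'])
    d=R.T@np.linalg.solve(K,[px[0],px[1],1.]); return -R.T@t,d/np.linalg.norm(d)
def atz(c,px,z):
    o,d=ray(c,px); return o+d*(z-o[2])/d[2]
def tri(rs):
    A=sum(np.eye(3)-np.outer(d,d) for o,d in rs); b=sum((np.eye(3)-np.outer(d,d))@o for o,d in rs)
    return np.linalg.solve(A,b)
def proj(c,X):
    X=np.atleast_2d(X); p=(np.array(c['camera_matrix'])@(np.array(c['R'])@X.T+np.array(c['t'])[:,None])).T
    return p[:,:2]/p[:,2:]
E
python3 - <<'E'
from h import *
np.set_printoptions(precision=3,suppress=True)
cs={}
for n in ['scene','top']:
    c=cs[n]=cam(n,n+'0.png')
    print(n,ray(c,(320,200)),c['camera_matrix'][0][0])
    for q in ['coupler','block','glass_beaker']:
        print(q,[(np.array(b['extent']).round(),round(b['p'],2)) for b in bot.boxes_of(n,q)])
    for q in ['coupler','nipple_base','nipple_tip','block','glass_beaker']:
        print(q,[(np.array(b['pixel']).round(1),round(b['p'],2)) for b in bot.landmark_of(n,q)])
E
```

```text
scene (array([0.182, 0.035, 0.708]), array([ 0.439, -0.523, -0.731])) 392.57202083933856
coupler [(array([332., 202., 350., 236.]), 0.63), (array([358., 192., 372., 213.]), 0.57), (array([390., 167., 402., 204.]), 0.57)]
block [(array([226., 255., 284., 311.]), 0.82)]
glass_beaker [(array([287., 152., 317., 204.]), 0.69)]
coupler [(array([337.4, 231.2]), 0.98), (array([361.7, 206.6]), 0.81)]
nipple_base [(array([253.2, 277. ]), 0.89)]
nipple_tip [(array([234.9, 273.7]), 0.82)]
block [(array([254.4, 286.9]), 0.85), (array([304.3, 190.9]), 0.46)]
glass_beaker [(array([303.4, 191.7]), 0.85)]
top (array([ 0.379, -0.397,  1.038]), array([ 0.179,  0.028, -0.984])) 482.3094305529519
coupler [(array([337., 213., 360., 234.]), 0.63), (array([419., 222., 449., 247.]), 0.58), (array([384., 219., 400., 231.]), 0.51)]
block [(array([213., 173., 275., 236.]), 0.84)]
glass_beaker [(array([345., 131., 386., 177.]), 0.74)]
coupler [(array([348.7, 224.6]), 0.9), (array([431.4, 236.1]), 0.71), (array([392.3, 226.1]), 0.5)]
nipple_base [(array([241.2, 198.3]), 0.79)]
nipple_tip [(array([228. , 193.5]), 0.7)]
block [(array([245.8, 201.2]), 0.95), (array([230.7, 195.6]), 0.61)]
glass_beaker [(array([357.7, 159.1]), 0.84)]
```

View pics/scene0.png

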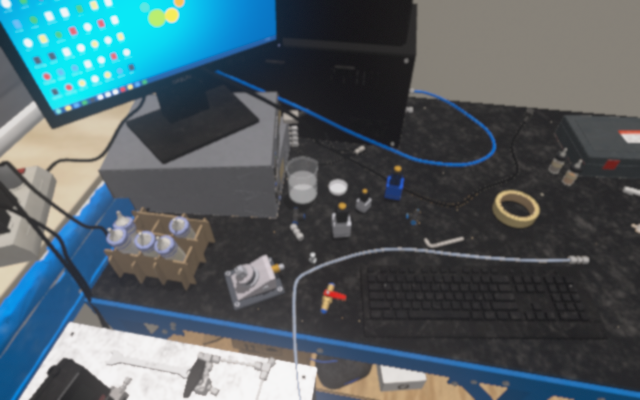

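View pics/top0.png

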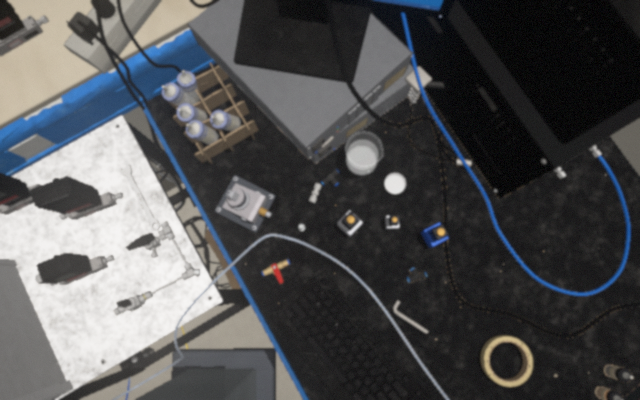

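The larger non-blue coupler is at scene (341,220) and top (349,223). The block is at scene (254,283), and the beaker at scene (303,180) and top (364,154).

```bash
python3 - <<'E'
from h import *
np.set_printoptions(precision=4,suppress=True)
s=cam('scene');t=cam('top')
for n,a,b in [('coup',(337.4,231.2),(348.7,224.6)),('base',(253.2,277),(241.2,198.3)),('tip',(234.9,273.7),(228,193.5)),('block',(254.4,286.9),(245.8,201.2)),('beaker',(303.4,191.7),(357.7,159.1)),('small',(361.7,206.6),(392.3,226.1))]:
    print(n,tri([ray(s,a),ray(t,b)]),atz(s,a,0),atz(t,b,0))
a=cv2.resize(s['color'][190:320,215:375],None,fx=5,fy=4.6,interpolation=2)
b=cv2.resize(t['color'][160:250,200:360],None,fx=5,fy=5,interpolation=2)
cv2.imwrite('pics/crop1.png',b[:,:,::-1])
w=cam('wrist','wrist0.png'); o=bot.get_obs(); print(o)
R=Ro.from_euler('xyz',o['tcp_rot'],degrees=True).as_matrix()
print('wrist cam in tool',R.T@(ray(w,(320,200))[0]-np.array(o['ee_pos'])),R.T@ray(w,(320,200))[1],w['camera_matrix'],R)
E
```

```text
coup [ 0.5153 -0.4279 -0.007 ] [ 0.5144 -0.4223 -0.    ] [ 0.5122 -0.4289  0.    ]
base [ 0.5649 -0.2022  0.0254] [ 0.574  -0.2135  0.    ] [ 0.5741 -0.1942  0.    ]
tip [ 0.575  -0.1767  0.0557] [ 0.6094 -0.1942  0.    ] [ 0.5854 -0.1647  0.    ]
block [ 0.5678 -0.2031 -0.0182] [ 0.5549 -0.1988  0.    ] [ 0.5675 -0.2044  0.    ]
beaker [ 0.6499 -0.453   0.0181] [ 0.6586 -0.4672  0.    ] [ 0.658  -0.4521  0.    ]
small [ 0.5112 -0.5205  0.0018] [ 0.5162 -0.52   -0.    ] [ 0.5074 -0.5228  0.    ]
{'time': 1.05, 'q': array([63.9418,  4.9777, 10.08  , 95.0989,  0.0004, 89.9997]), 'qd': array([-0.02  , -0.0674,  0.0549, -0.0564, -0.0723, -0.056 ]), 'joint_efforts': array([  0.0013, -52.0114,  46.4865,   0.0016,   0.0001,   0.    ]), 'ee_pos': array([0.2416, 0.4941, 0.2313]), 'tcp_rot': array([179.9965,  -0.0004, 153.942 ]), 'wrist_force': array([-0.8354,  0.3633, -0.5838]), 'torque': array([-0.024 , -0.0071, -0.0313]), 'grasp_force': 0.0, 'opening': 0.08557690603298485}
wrist cam in tool [ 0.0666  0.0001 -0.1437] [-0.2582 -0.0045  0.9661] [[338.1312   0.     321.5119]
 [  0.     338.1312 201.4956]
 [  0.       0.       1.    ]] [[-0.8984  0.4393  0.    ]
 [ 0.4393  0.8984  0.0001]
 [ 0.      0.0001 -1.    ]]
```

View pics/crop1.png

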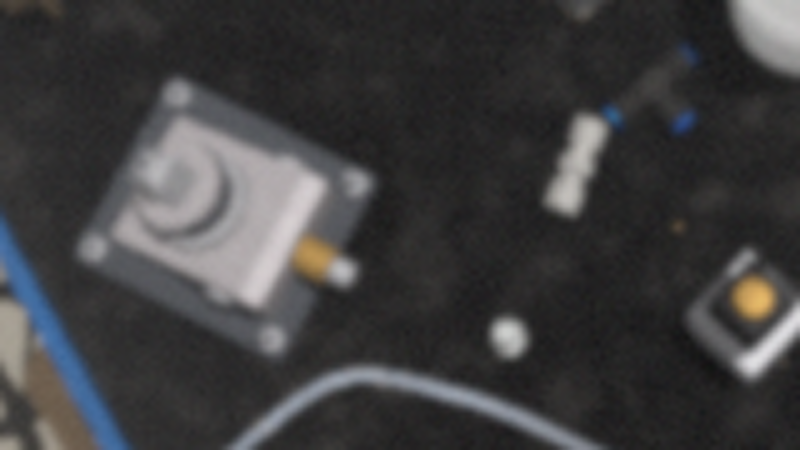

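The top crop shows the block plate corners at crop (178,92), (358,183), (270,340), (92,247). The nipple leans to image left, and the coupler is a diamond at crop (750,310).

```bash
python3 - <<'E'
from h import *
np.set_printoptions(precision=4,suppress=True)
t=cam('top')
f=lambda p,z:atz(t,(200+p[0]/5-.4,160+p[1]/5-.4),z)
P=[f(p,.008) for p in [(178,92),(358,183),(270,340),(92,247)]]
print(P,np.mean(P,0))
for i in range(4):
    d=P[(i+1)%4]-P[i];print(np.linalg.norm(d),np.degrees(np.arctan2(d[1],d[0])))
C=[f(p,.04) for p in [(748,250),(690,318),(748,380)]]
for a,b in [(0,1),(1,2)]:
    d=C[b]-C[a];print(np.linalg.norm(d),np.degrees(np.arctan2(d[1],d[0])))
print(f((750,312),.04))
E
```

```text
[array([ 0.6183, -0.1817,  0.008 ]), array([ 0.5761, -0.2614,  0.008 ]), array([ 0.5079, -0.2238,  0.008 ]), array([ 0.5498, -0.1454,  0.008 ])] [ 0.563  -0.2031  0.008 ]
0.09015044957707474 -117.86523292849466
0.07793317810596988 151.1426988048054
0.08883286983225676 61.83453521184543
0.07745601689609989 -27.887820384144177
0.03758770897856812 138.77418081512536
0.03526527613061917 -138.11664462014406
[ 0.5125 -0.4297  0.04  ]
```

send_rows(moves=[0,0,1,0,0,0,-1,0,0,1,0,0,0,-1,0,0,1,0,0,0,-1,0,0,1,0,0,0,-1,0,0,1,0,0,0,-1])

```text
time: 1.72
ee_pos: [0.2416, 0.494, 0.3572]
tcp_rot: [180.0, 0.0, 153.9]
wrist_force: [-0.4, 0.3, -1.0]
opening: 0.085
grasp_force: 0.0
```

send_rows(moves=[0.45,-1,0,0,0,-0.46,-1,0.45,-1,0,0,0,-0.46,-1,0.45,-1,0,0,0,-0.46,-1,0.45,-1,0,0,0,-0.46,-1,0.45,-1,0,0,0,-0.46,-1,0.45,-1,0,0,0,-0.46,-1,0.45,-1,0,0,0,-0.46,-1,0.45,-1,0,0,0,-0.46,-1])

```text
time: 2.72
ee_pos: [0.3319, 0.2933, 0.3564]
tcp_rot: [180.0, -0.0, 122.2]
wrist_force: [0.3, -0.6, 1.0]
opening: 0.0854
grasp_force: 0.0
```

send_rows(moves=[0.45,-1,0,0,0,-0.46,-1,0.45,-1,0,0,0,-0.46,-1,0.45,-1,0,0,0,-0.46,-1,0.45,-1,0,0,0,-0.46,-1,0.45,-1,0,0,0,-0.46,-1,0.45,-1,0,0,0,-0.46,-1,0.45,-1,0,0,0,-0.46,-1,0.45,-1,0,0,0,-0.46,-1])

```text
time: 3.72
ee_pos: [0.4219, 0.0932, 0.3564]
tcp_rot: [180.0, -0.0, 90.6]
wrist_force: [1.0, -0.3, -0.6]
opening: 0.0855
grasp_force: 0.0
```

send_rows(moves=[0.45,-1,0,0,0,-0.46,-1,0.45,-1,0,0,0,-0.46,-1,0.45,-1,0,0,0,-0.46,-1,0.45,-1,0,0,0,-0.46,-1,0.45,-1,0,0,0,-0.46,-1,0.45,-1,0,0,0,-0.46,-1,0.45,-1,0,0,0,-0.46,-1,0.45,-1,0,0,0,-0.46,-1])

```text
time: 4.72
ee_pos: [0.5119, -0.1068, 0.3563]
tcp_rot: [180.0, -0.0, 58.9]
wrist_force: [0.1, 0.2, -0.7]
opening: 0.0855
grasp_force: 0.0
```

send_rows(moves=[0.45,-1,-0.6,0,0,-0.46,-1,0.45,-1,-0.6,0,0,-0.46,-1,0.45,-1,-0.6,0,0,-0.46,-1,0.45,-1,-0.6,0,0,-0.46,-1])

```text
time: 5.22
ee_pos: [0.5572, -0.2072, 0.2955]
tcp_rot: [180.0, -0.0, 43.0]
wrist_force: [0.5, 0.1, 0.0]
opening: 0.0854
grasp_force: 0.0
```

```bash
python3 - <<'E'
from h import *
np.set_printoptions(precision=4,suppress=True)
c=cam('wrist','wrist1.png')
for q in ['coupler','nipple_base','nipple_tip','block']:
    print(q,[(np.array(b['pixel']).round(1),round(b['p'],2)) for b in bot.landmark_of('wrist',q)])
print(bot.get_obs()['q'])
E
```

```text
coupler [(array([411.5, 291.9]), 0.93)]
nipple_base [(array([318.1, 155.6]), 0.9)]
nipple_tip [(array([311.3, 145.1]), 0.71)]
block [(array([321.5, 157.1]), 0.92)]
[-20.3096  13.4614  27.0696 103.6175   0.0097 116.452 ]
```

View pics/wrist1.png

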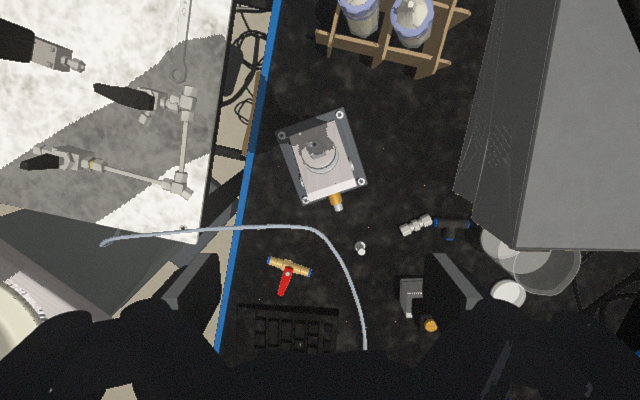

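The wrist picture shows the block at (322,157) with the nipple at about (318,150). The coupler is at (412,300) on its slanting view, and the vial rack is at the top at (390,30). I'll go lower to look down the nipple axis.

send_rows(moves=[0.04,0.27,-0.94,0,0,0,-1,0.04,0.27,-0.94,0,0,0,-1,0.04,0.27,-0.94,0,0,0,-1,0.04,0.27,-0.94,0,0,0,-1,0.04,0.27,-0.94,0,0,0,-1,0.04,0.27,-0.94,0,0,0,-1,0.04,0.27,-0.94,0,0,0,-1,0.04,0.27,-0.94,0,0,0,-1])

```text
time: 6.48
ee_pos: [0.5649, -0.1511, 0.1088]
tcp_rot: [179.9, -0.1, 43.3]
wrist_force: [-0.1, 0.9, -0.4]
opening: 0.0856
grasp_force: 0.0
```

```bash
python3 - <<'E'
from h import *
np.set_printoptions(precision=4,suppress=True)
c=cam('wrist','wrist2.png')
import pickle; pickle.dump(c,open('w2.pkl','wb'))
L={}
for q in ['nipple_base','nipple_tip','block']:
    L[q]=[(np.array(b['pixel']).round(1),round(b['p'],2)) for b in bot.landmark_of('wrist',q)]; print(q,L[q])
p=L['nipple_tip'][0][0] if L['nipple_tip'] else L['nipple_base'][0][0]
x,y=int(p[0])-50,int(p[1])-38
print(x,y,ray(c,p))
cv2.imwrite('pics/crop2.png',cv2.resize(c['color'][max(y,0):y+75,x:x+100],None,fx=8,fy=8,interpolation=2)[:,:,::-1])
E
```

```text
nipple_base [(array([366.8, 251.1]), 0.65)]
nipple_tip [(array([366.6, 253.9]), 0.66)]
block [(array([364.9, 247.9]), 0.83)]
316 215 (array([ 0.613 , -0.1053,  0.2526]), array([-0.2034, -0.3725, -0.9055]))
```

View pics/crop2.png

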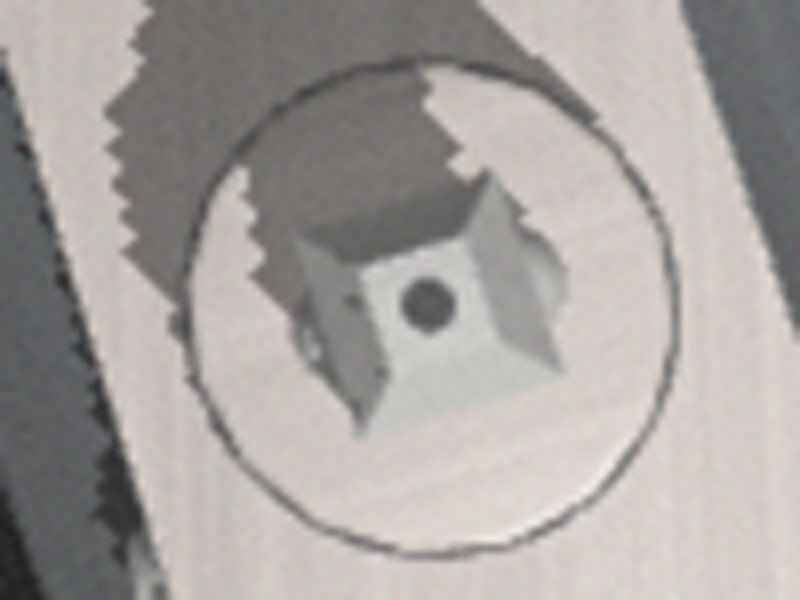

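Seen along the axis, the shank corners in the crop are at (297,237), (490,172), (562,372), (360,437). The tip hole is at (428,305), and the collar circle is centred at (433,308) with radius 247. I'll fit the nipple pose to these.

```bash
python3 - <<'E'
from h import *
import pickle
from scipy.optimize import least_squares
np.set_printoptions(precision=4,suppress=True)
c=pickle.load(open('w2.pkl','rb'))
px=lambda p:np.array([(p[0]+.5)/8-.5+316,(p[1]+.5)/8-.5+215])
# image order: TL,TR,BR,BL
sh=[(297,237),(490,172),(562,372),(360,437)]; tp=[(360,268),(465,238),(490,330),(387,362)]
circ=[(187,308),(680,308),(433,60),(433,557)]
obs=np.array([px(p) for p in sh+tp+[(428,305)]]); cc=np.array([px(p) for p in circ])
sq=np.array([(-1,1),(1,1),(1,-1),(-1,-1)])
M=np.array([(*8e-3*s,.042) for s in sq]+[(*4e-3*s,.048) for s in sq]+[(0,0,.048)])
th=np.linspace(0,2*np.pi,361); Cm=np.c_[.02*np.cos(th),.02*np.sin(th),0*th+.024]
def pose(v):
    x,y,z,az,yaw,tilt=v
    R=Ro.from_euler('z',az)*Ro.from_euler('y',tilt)*Ro.from_euler('z',yaw)
    return R,np.array([x,y,z])
def res(v):
    R,b=pose(v)
    e=proj(c,R.apply(M)+b)-obs
    C=proj(c,R.apply(Cm)+b)
    ec=np.array([C[:,0].min(),C[:,0].max(),C[:,1].min(),C[:,1].max()])-[cc[0,0],cc[1,0],cc[2,1],cc[3,1]]
    return np.r_[e.ravel(),ec,(v[2]-.026)/.002,(v[5]-np.radians(25))/np.radians(.3)*1]
best=min((least_squares(res,[.565,-.2,.026,np.radians(62),y0,np.radians(25)]) for y0 in np.radians(np.arange(-180,180,30))),key=lambda r:r.cost)
v=best.x;print(v[:3],np.degrees(v[3:]),best.cost);print(best.fun.round(2))
R,b=pose(v);print(R.as_matrix(),b+R.apply([0,0,.048]))
np.savez('nip.npz',R=R.as_matrix(),b=b)
E
```

```text
[ 0.5642 -0.1994  0.0252] [ 63.6232 -91.1466  25.0689] 3.087225863706291
[-0.49 -0.48  0.49 -0.38  0.21  0.18 -0.08  0.01 -0.39 -0.16 -0.54 -0.53
  0.77  1.12  0.56  1.22 -0.23 -0.3  -0.11 -0.24 -0.1  -0.65 -0.38  0.23]
[[ 0.8877  0.4203  0.1882]
 [-0.4604  0.8024  0.3796]
 [ 0.0085 -0.4236  0.9058]] [ 0.5733 -0.1812  0.0687]
```

send_rows(moves=[-0.18,-0.6,0.9,0,0,0,-1,-0.18,-1,0.9,0,0,0,-1,-0.18,-1,0.9,0,0,0,-1,-0.18,-1,0.9,0,0,0,-1,-0.18,-1,0,0,0,0,-1,-0.18,-1,0,0,0,0,-1,-0.18,-1,0,0,0,0,-1,-0.18,-1,0,0,0,0,-1])

```text
time: 7.68
ee_pos: [0.5287, -0.3431, 0.2004]
tcp_rot: [179.8, -0.0, 43.2]
wrist_force: [-1.1, -0.3, -0.5]
opening: 0.0851
grasp_force: 0.0
```

send_rows(moves=[-0.18,-1,0,0,0,0,-1,-0.18,-1,0,0,0,0,-1,-0.18,-1,0,0,0,0,-1,0,-0.4,0,0,0,0,-1,0,0,0,0,0,0,-1])

```text
time: 8.3
ee_pos: [0.5151, -0.4274, 0.1981]
tcp_rot: [-180.0, -0.0, 43.2]
wrist_force: [0.3, -0.9, 0.4]
opening: 0.0855
grasp_force: 0.0
```

```bash
python3 - <<'E'
from h import *
np.set_printoptions(precision=4,suppress=True)
c=cam('wrist')
import pickle; pickle.dump(c,open('w3.pkl','wb'))
for q in ['coupler','glass_beaker']:
    print(q,[(np.array(b['pixel']).round(1),round(b['p'],2)) for b in bot.landmark_of('wrist',q)])
print([(np.array(b['extent']).round(),round(b['p'],2)) for b in bot.boxes_of('wrist','coupler')])
u,v=proj(c,[.514,-.428,.05])[0].round().astype(int); x,y=u-80,v-60; print(x,y,bot.get_obs()['ee_pos'],bot.get_obs()['tcp_rot'])
cv2.imwrite('pics/crop3.png',cv2.resize(c['color'][y:y+120,x:x+160],None,fx=5,fy=5,interpolation=2)[:,:,::-1])
E
```

```text
coupler [(array([319.2, 180.9]), 0.91), (array([418.8, 301.5]), 0.87), (array([386.8, 234.6]), 0.85)]
glass_beaker [(array([445.4,  95.5]), 0.83)]
[(array([299., 164., 343., 218.]), 0.93), (array([396., 282., 440., 356.]), 0.76), (array([368., 220., 406., 270.]), 0.75)]
242 128 [ 0.5154 -0.4262  0.1985] [179.9961  -0.0077  43.2984]
```

View pics/crop3.png

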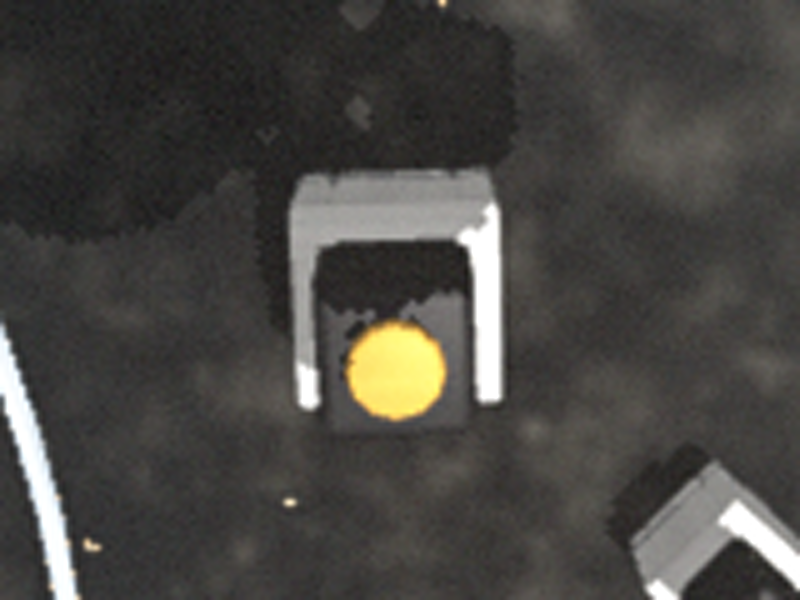

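The coupler is nearly square in the view. The sleeve top corners in the crop are at (290,207), (499,205), (503,403), (300,408), and the silencer top is at (396,370).

```bash
python3 - <<'E'
from h import *
import pickle
from scipy.optimize import least_squares
c=pickle.load(open('w3.pkl','rb'))
px=lambda p:[(p[0]+.5)/5-.5+242,(p[1]+.5)/5-.5+128]
obs=np.array([px(p) for p in [(290,207),(499,205),(503,403),(300,408),(396,370),(328,430),(470,427)]])
sq=np.array([(-1,1),(1,1),(1,-1),(-1,-1)])
M=np.array([(*.019*s,.04) for s in sq]+[(0,0,.086),(-.013,-.013,.08),(.013,-.013,.08)])
f=lambda v:(proj(c,Ro.from_euler('z',v[2]).apply(M)+[v[0],v[1],0])-obs).ravel()
b=min((least_squares(f,[.514,-.428,y]) for y in np.radians([-135,-45,45,135])),key=lambda r:r.cost)
print(b.x[:2],np.degrees(b.x[2]),b.fun.round(2))
E
```

```text
[ 0.51219136 -0.42912788] -45.32432377413834 [-0.1  -0.8   0.27 -1.46 -0.13 -0.56 -0.36 -0.57  0.2  -0.15 -1.78  1.74
  1.85  1.57]
```

send_rows(moves=[-0.13,-0.11,-0.78,0,0,0.16,-1,0,0,-0.78,0,0,0,-0.7,0,0,-0.78,0,0,0,-0.5,0,0,-0.78,0,0,0,-0.3,0,0,-0.78,0,0,0,-0.2,0,0,-0.78,0,0,0,-0.2,0,0,-0.78,0,0,0,-0.2,0,0,-0.78,0,0,0,-0.2], squeeze=60)

```text
time: 9.5
ee_pos: [0.5119, -0.4296, 0.0411]
tcp_rot: [-180.0, -0.0, 44.6]
wrist_force: [-0.0, -0.5, 0.5]
opening: 0.0515
grasp_force: 0.0
```

send_rows(moves=[0,0,0,0,0,0,1,0,0,0,0,0,0,1,0,0,0,0,0,0,1,0,0,0,0,0,0,1,0,0,0,0,0,0,1,0,0,0,0,0,0,1], squeeze=60)

```text
time: 10.25
ee_pos: [0.5119, -0.4297, 0.0424]
tcp_rot: [180.0, -0.0, 44.6]
wrist_force: [0.7, 0.9, -2.7]
opening: 0.0254
grasp_force: 61.9
```

```bash
cat > plan.py <<'E'
from h import *
np.set_printoptions(precision=4,suppress=True)
az,ti,yw=np.radians([63.2,25,-90.7])
N=(Ro.from_euler('z',az)*Ro.from_euler('y',ti)*Ro.from_euler('z',yw)).as_matrix()
base=np.load('nip.npz')['b']; base=base+N[:,2]*(.026-base[2])*0
L=.0424
T=Ro.from_matrix(np.c_[N[:,1],N[:,0],-N[:,2]])
def go(s,off=np.zeros(3)):
    o=bot.get_obs(); C=Ro.from_euler('xyz',o['tcp_rot'],degrees=True)
    p=base+N[:,2]*(s+L)+off
    d=p-np.array(o['ee_pos']); r=(T*C.inv()).as_rotvec()
    print('shift units',d/.025,'turn units',r/.15,'target',p,T.as_euler('xyz',degrees=True),'q',o['q'])
if __name__=='__main__':
    go(.078); print(N)
E
python3 plan.py
```

```text
shift units [ 3.0114 11.0281  3.6795] turn units [-2.3703  1.7065  2.047 ] target [ 0.5872 -0.154   0.1344] [179.6736  24.998   62.4276] q [-40.0106  21.5446   8.8184  77.268    0.0008  95.369 ]
[[ 0.8875  0.4195  0.1905]
 [-0.4607  0.8034  0.3772]
 [ 0.0052 -0.4226  0.9063]]
```

send_rows(moves=[0,0,0.5,0,0,0,1,0,0,1,0,0,0,1,0,0,1,0,0,0,1,0,0,1,0,0,0,1,0,0,1,0,0,0,1,0,0,1,0,0,0,1], squeeze=100)

```text
time: 11.0
ee_pos: [0.5118, -0.4297, 0.1817]
tcp_rot: [179.9, -0.0, 44.6]
wrist_force: [-0.4, -0.3, -2.3]
opening: 0.0249
grasp_force: 98.7
```

send_rows(moves=[0.27,0.96,0,-0.2,0.142,0.17,1,0.27,0.96,0,-0.2,0.142,0.17,1,0.27,0.96,0,-0.2,0.142,0.17,1,0.27,0.96,0,-0.2,0.142,0.17,1,0.27,0.96,0,-0.2,0.142,0.17,1,0.27,0.96,0,-0.2,0.142,0.17,1])

```text
time: 11.75
ee_pos: [0.5526, -0.2849, 0.181]
tcp_rot: [178.7, 12.6, 53.3]
wrist_force: [-0.1, -0.4, -2.3]
opening: 0.0251
grasp_force: 99.1
```

send_rows(moves=[0.27,0.96,0,-0.2,0.142,0.17,1,0.27,0.96,0,-0.2,0.142,0.17,1,0.27,0.96,0,-0.2,0.142,0.17,1,0.27,0.96,-0.2,-0.2,0.142,0.17,1,0.27,0.96,-0.2,-0.2,0.142,0.17,1,0.27,0.96,-0.3,-0.2,0.142,0.17,1,0,0,0,0,0,0,1])

```text
time: 12.62
ee_pos: [0.5934, -0.1396, 0.1619]
tcp_rot: [179.6, 25.2, 62.5]
wrist_force: [-0.2, -0.9, -3.0]
opening: 0.025
grasp_force: 99.1
```

```bash
python3 - <<'E'
from plan import *
go(.078)
c=cam('wrist','wrist4.png');t=cam('top','top4.png')
for n in ['wrist','top']:
  for q in ['coupler','nipple_tip','nipple_base']:
    print(n,q,[(np.array(b['pixel']).round(1),round(b['p'],2)) for b in bot.landmark_of(n,q)][:2])
print(proj(c,[base,base+.048*N[:,2]]))
E
```

```text
shift units [-0.248  -0.5734 -1.1013] turn units [ 0.0257  0.0006 -0.0171] target [ 0.5872 -0.154   0.1344] [179.6736  24.998   62.4276] q [ -2.7416  21.6496  18.8927  97.9471 -22.9436 116.8131]
wrist coupler [(array([321.3, 231.6]), 0.65)]
wrist nipple_tip [(array([320.6, 203.3]), 0.88)]
wrist nipple_base [(array([318. , 188.2]), 0.86)]
top coupler [(array([431.9, 234.9]), 0.81), (array([205.9, 179.7]), 0.73)]
top nipple_tip [(array([226.3, 194.7]), 0.81)]
top nipple_base [(array([237.8, 201.3]), 0.95)]
[[322.358  187.9377]
 [322.6568 202.3252]]
```

View pics/wrist4.png

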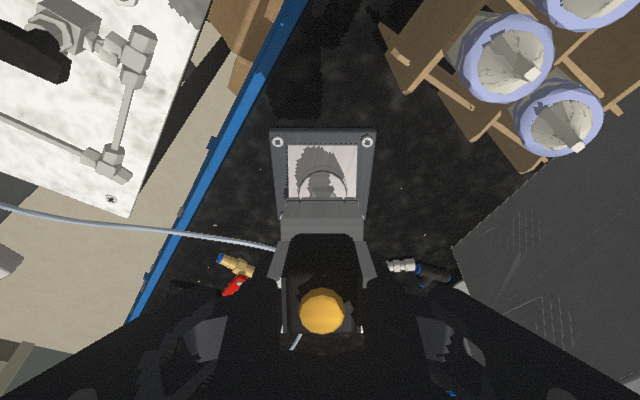

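The block is straight ahead with its nipple at about (321,200), partly behind the sleeve. The gripped coupler's silencer top is at (322,314) and the sleeve spans columns 281 to 362. I'll check how the coupler sits in the hand against the model.

```bash
python3 - <<'E'
from plan import *
c=cam('wrist'); o=bot.get_obs(); C=Ro.from_euler('xyz',o['tcp_rot'],degrees=True)
# coupler model in tool frame: axis at tool (0.0,0), mouth at z=L
def P(x,y,z): return proj(c,C.apply([x,y,L-z])+np.array(o['ee_pos']))[0]
im=cv2.resize(c['color'][120:340,220:420],None,fx=4,fy=2.7,interpolation=2)
im=cv2.resize(c['color'][130:340,220:420],None,fx=2.85,fy=2.85,interpolation=2)[:,:,::-1].copy()
k=lambda p:tuple(int(round(v)) for v in ((np.array(p)-[220,130]+.5)*2.85))
def poly(pts,col): cv2.polylines(im,[np.array([k(p) for p in pts])],True,col,1)
s=[(1,1),(1,-1),(-1,-1),(-1,1)]
poly([P(.019*a,.019*b,.04) for a,b in s],(0,0,255))
poly([P(.019*a,.019*b,0) for a,b in s],(255,0,255))
poly([P(.013*a,.013*b,.08) for a,b in s],(0,255,0))
cv2.circle(im,k(P(0,0,.086)),3,(255,0,0),-1)
W=lambda x,y,z: proj(c,base+N@[x,y,z])[0]
poly([W(.02*np.cos(t),.02*np.sin(t),.024) for t in np.linspace(0,6.28,40)],(0,255,255))
poly([W(.008*a,.008*b,.042) for a,b in s],(0,255,255))
cv2.imwrite('pics/crop5.png',im)
E
```

```text
(no output)
```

View pics/crop5.png

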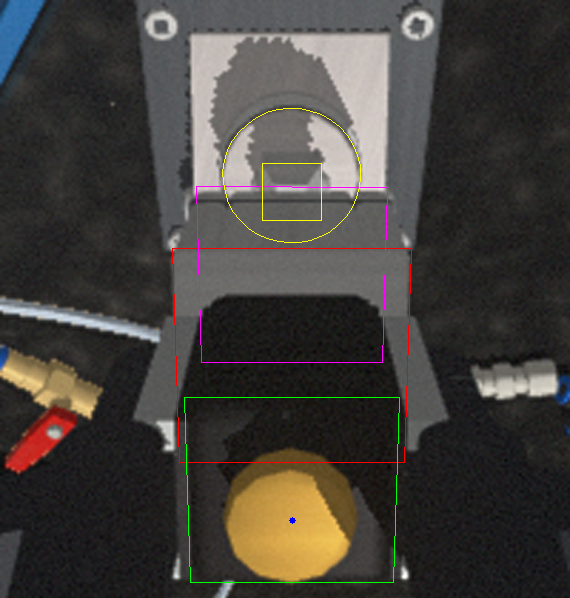

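The model overlay (red sleeve shoulder, yellow nipple) agrees with the picture, with the sleeve edge at y≈248 and the shank around x≈292. I'll approach to just above the tip.

send_rows(moves=[-0.154,-0.387,-0.655,0.026,0,-0.017,1,-0.146,-0.289,-0.695,0,0,0,1,-0.146,-0.289,-0.695,0,0,0,1,0,0,0,0,0,0,1])

```text
time: 13.58
ee_pos: [0.5807, -0.1663, 0.1101]
tcp_rot: [179.7, 25.0, 62.2]
wrist_force: [0.3, -0.1, -1.4]
opening: 0.0248
grasp_force: 99.1
```

```bash
python3 - <<'E'
from plan import *
go(.048)
o=bot.get_obs();d=np.array(o['ee_pos'])-base;print('s',d@N[:,2]-L,'lat in N',N.T@d, o['wrist_force'])
E
```

```text
shift units [ 0.0295  0.0386 -0.119 ] turn units [ 0.0012 -0.007   0.0263] target [ 0.5815 -0.1653  0.1072] [179.6736  24.998   62.4276] q [ -5.2952  20.1822  11.3742  91.048  -23.1306 114.4415]
s 0.05019303208222383 lat in N [-0.0002 -0.0023  0.0926] [ 0.3137 -0.0858 -1.4377]
```

send_rows(moves=[0.039,0.074,-0.039,0,0,0.026,1,0,0,0,0,0,0,1])

```text
time: 13.82
ee_pos: [0.5833, -0.1636, 0.111]
tcp_rot: [179.5, 25.0, 62.5]
wrist_force: [0.2, 0.0, -2.3]
opening: 0.025
grasp_force: 99.1
```

```bash
cat > st.py <<'E'
from plan import *
o=bot.get_obs();d=np.array(o['ee_pos'])-base;F=N.T@np.array(o['wrist_force']);C=Ro.from_euler('xyz',o['tcp_rot'],degrees=True)
print('t',o['time'],'s',d@N[:,2]-L,'lat',(N.T@d)[:2],'F in N',F,'M',N.T@o['torque'],'rot err deg',np.degrees((T*C.inv()).as_rotvec()),'grip',o['opening'],o['grasp_force'])
E
python3 st.py
```

```text
t 13.825 s 0.0524498152724708 lat [0.0008 0.0005] F in N [ 0.132   1.0756 -2.0797] M [ 0.5464 -0.0397 -0.0128] rot err deg [ 0.03    0.1335 -0.0877] grip 0.025048400869862524 99.14449453353882
```

```bash
python3 - <<'E'
from plan import *
for i in range(6):
    bot.camera('top'); o=bot.get_obs(); d=np.array(o['ee_pos'])-base; print((N.T@d)*1e3-[0,0,L*1e3], N.T@o['wrist_force'])
E
```

```text
[ 0.7605  0.5122 52.3232] [ 0.1432  0.5808 -1.6949]
[ 0.7284  0.4677 52.2021] [ 0.4005  0.5788 -2.4726]
[ 0.6863  0.4476 52.061 ] [-0.6381  1.6705 -1.5399]
[ 0.6085  0.4281 51.889 ] [-0.2365  1.5584 -3.2274]
[ 0.5613  0.4215 51.7864] [-0.134   0.8964 -2.5484]
[ 0.5353  0.3747 51.6809] [-0.3735  1.334  -2.2027]
```

send_rows(moves=[-0.03,-0.06,-0.145,0,0,0,1,-0.03,-0.06,-0.145,0,0,0,1,-0.03,-0.06,-0.145,0,0,0,1,0,0,0,0,0,0,1])

```text
time: 14.62
ee_pos: [0.5801, -0.1686, 0.0989]
tcp_rot: [179.6, 25.0, 62.5]
wrist_force: [-0.1, -0.3, -2.6]
opening: 0.0251
grasp_force: 99.1
```

```bash
python3 st.py
```

```text
t 14.625 s 0.03897573227794265 lat [0.0003 0.0003] F in N [ 0.0652  0.8117 -2.5058] M [0.5206 0.0042 0.0119] rot err deg [ 0.0217  0.0202 -0.0439] grip 0.025059901773899072 99.14401531219482
```

send_rows(moves=[-0.03,-0.06,-0.145,0,0,0,1,-0.03,-0.06,-0.145,0,0,0,1,0,0,0,0,0,0,1])

```text
time: 15.0
ee_pos: [0.5785, -0.1715, 0.0917]
tcp_rot: [179.7, 25.0, 62.5]
wrist_force: [-0.0, 0.7, -0.4]
opening: 0.0251
grasp_force: 99.1
```

```bash
python3 st.py
```

```text
t 15.0 s 0.03104836512259123 lat [0.0002 0.0004] F in N [-0.3509  0.7768 -0.1245] M [0.5356 0.1465 0.0006] rot err deg [ 0.0142  0.0091 -0.0506] grip 0.025125034477822238 99.13521766662598
```

Aligned and free; continuing through the balls.

send_rows(moves=[-0.023,-0.045,-0.109,0,0,0,1,-0.023,-0.045,-0.109,0,0,0,1,-0.023,-0.045,-0.109,0,0,0,1,0,0,0,0,0,0,1])

```text
time: 15.5
ee_pos: [0.5772, -0.175, 0.0835]
tcp_rot: [179.6, 25.0, 62.4]
wrist_force: [-0.0, -0.6, -3.7]
opening: 0.0249
grasp_force: 99.5
```

```bash
python3 st.py
```

```text
t 15.5 s 0.022055680344486538 lat [0.0006 0.0004] F in N [ 0.2505  1.0185 -3.5553] M [ 0.6496 -0.0872 -0.0351] rot err deg [ 0.0433  0.0613 -0.0475] grip 0.024888629091292483 99.47560429573059
```

send_rows(moves=[-0.023,-0.045,-0.109,0,0,0,1,0,0,0,0,0,0,1])

```text
time: 15.75
ee_pos: [0.5769, -0.1759, 0.0816]
tcp_rot: [179.6, 25.0, 62.4]
wrist_force: [0.2, 3.0, 4.8]
opening: 0.0247
grasp_force: 101.0
```

```bash
python3 st.py
```

```text
t 15.75 s 0.019944483428673783 lat [0.0007 0.0004] F in N [-1.2063  0.4637  5.5276] M [ 0.5708  0.3883 -0.0305] rot err deg [ 0.0246  0.1098 -0.0647] grip 0.024728923911694158 100.98945021629333
```

send_rows(moves=[-0.023,-0.045,-0.109,0,0,0,1,0,0,0,0,0,0,1])

```text
time: 16.0
ee_pos: [0.5764, -0.1769, 0.0792]
tcp_rot: [179.5, 25.0, 62.4]
wrist_force: [0.4, 4.4, 8.2]
opening: 0.0249
grasp_force: 101.3
```

```bash
python3 st.py
```

```text
t 16.0 s 0.017341271966864476 lat [0.0007 0.0004] F in N [-1.6766  0.2146  9.1999] M [ 0.5979  0.6161 -0.0237] rot err deg [ 0.0227  0.13   -0.0761] grip 0.024894345768073933 101.30203485488892
```

send_rows(moves=[-0.015,-0.03,-0.073,0,0,0,1,0,0,0,0,0,0,1])

```text
time: 16.25
ee_pos: [0.5763, -0.1771, 0.0786]
tcp_rot: [179.5, 24.9, 62.5]
wrist_force: [-1.5, 8.8, 13.7]
opening: 0.0247
grasp_force: 102.1
```

```bash
python3 st.py
```

```text
t 16.25 s 0.016698794119801054 lat [0.0008 0.0004] F in N [-5.2943  0.719  15.4351] M [ 0.4783  1.4464 -0.022 ] rot err deg [-0.0006  0.1996 -0.1065] grip 0.02471437948757919 102.13961005210876
```

send_rows(moves=[-0.015,-0.03,-0.073,0,0,0,1,0,0,0,0,0,0,1])

```text
time: 16.5
ee_pos: [0.5763, -0.1773, 0.0785]
tcp_rot: [179.4, 24.8, 62.5]
wrist_force: [-2.0, 15.3, 25.9]
opening: 0.0251
grasp_force: 103.9
```

```bash
python3 st.py
```

```text
t 16.5 s 0.016548137920870315 lat [0.0008 0.0004] F in N [-8.6946  0.5654 28.8468] M [0.4079 2.6972 0.0346] rot err deg [-0.0265  0.2942 -0.1462] grip 0.02513702090928347 103.8930594921112
```

send_rows(moves=[-0.018,0.009,0,0,0,0,1,0,0,0,0,0,0,1,0,0,0,0,0,0,1,0,0,0,0,0,0,1])

```text
time: 17.0
ee_pos: [0.5762, -0.1772, 0.0785]
tcp_rot: [179.3, 24.8, 62.4]
wrist_force: [-0.2, 14.0, 25.6]
opening: 0.025
grasp_force: 103.8
```

```bash
python3 st.py; python3 - <<'E'
from h import *
for i in range(10): cam('wrist')
E
python3 st.py
```

```text
t 17.0 s 0.016536313612298785 lat [0.0007 0.0004] F in N [-6.493   0.3281 28.4003] M [ 0.476   2.1737 -0.0395] rot err deg [-0.0004  0.336  -0.1457] grip 0.024954807909429794 103.76860499382019
t 17.5 s 0.016570851798786458 lat [0.0007 0.0004] F in N [-6.4006  0.5164 27.3968] M [0.4389 2.0913 0.0234] rot err deg [ 0.0002  0.3383 -0.1475] grip 0.024999678600663513 103.76800417900085
```

```bash
python3 - <<'E'
from plan import *
c=cam('wrist'); o=bot.get_obs(); C=Ro.from_euler('xyz',o['tcp_rot'],degrees=True)
def P(x,y,z): return proj(c,C.apply([x,y,L-z])+np.array(o['ee_pos']))[0]
im=cv2.resize(c['color'][130:340,220:420],None,fx=2.85,fy=2.85,interpolation=2)[:,:,::-1].copy()
k=lambda p:tuple(int(round(v)) for v in ((np.array(p)-[220,130]+.5)*2.85))
def poly(pts,col): cv2.polylines(im,[np.array([k(p) for p in pts])],True,col,1)
s=[(1,1),(1,-1),(-1,-1),(-1,1)]
poly([P(.019*a,.019*b,.04) for a,b in s],(0,0,255))
poly([P(.019*a,.019*b,0) for a,b in s],(255,0,255))
W=lambda x,y,z: proj(c,base+N@[x,y,z])[0]
for z,col in((.016,(0,255,0)),(0,(0,255,255))): poly([W(.02*np.cos(t),.02*np.sin(t),z) for t in np.linspace(0,6.28,40)],col)
cv2.imwrite('pics/crop6.png',im)
E
```

View pics/crop6.png

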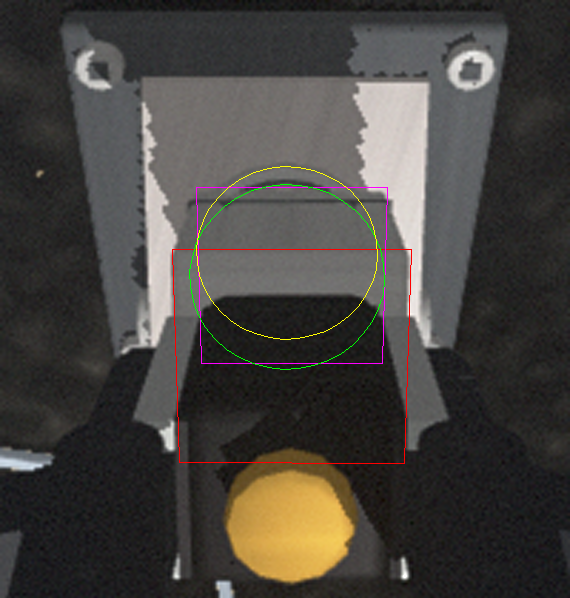

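The sleeve shoulder is still at y≈248, as before, so the coupler has not slipped. The mouth sits on the collar at y≈190–200, and the force shows the hard stop, so I'm handing in.

```bash
python3 -c "
from workcell import bot
print(bot.job_done())"
```

```text
the job is handed in; nothing more can be done
None
```

The coupler is pressed home on the tilted nipple and still gripped, held at about 28 N with the collar at its hard stop. The job is handed in at about 17.6 s. The snap was inferred from depth and the force readings rather than seen, and I kept clear of the beaker but took no final picture of it.

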